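Knock the wedged sleeve out of the mill cup and refit the cup

TASK

A steel sleeve is wedged up inside the mill cup, which stands mouth down on the worktop. Rap the cup's mouth on the rubber-faced block, again and again, until the sleeve drops out onto the block, and leave the sleeve there; then put the empty cup back mouth down on the mill base, lugs through the slots, press it down against the spring and turn it clockwise (seen from above) about a quarter turn so that it is locked, and let go. Leave the vial, the beaker and the timer beside the work undisturbed.

Things in the scene. Friction and masses are not known exactly. Their poses are not given: they have to be found in the camera images.
- cup_grip (a point): Middle of the grey bar grip on top of the aluminium mill cup, which stands mouth down. Bar 44 mm long (own x), 16 mm thick (own y), 30 mm high (85 to 115 mm above the mouth); this point is 100 mm above the plane of the mouth. The cup's closed end is 87 mm above the mouth. Own z points up, away from the mouth. Cup 0.25 kg; a half turn about z makes no difference.
- cup_mouth (a point): Middle of the cup's mouth (open lower end, on the cup's axis; same axes as the grip). Cup 54 mm outside, 45 mm inside diameter. Two lugs stick out at the mouth on own +x and -x, in line with the bar: each 14 mm wide, 5 mm high from the mouth up, reaching 34.5 mm from the axis. Raps can push or tip the cup in the fingers; keep the fingertips 5 mm or more above its closed end.
- sleeve_center (a point): Centre of the steel sleeve, a closed round slug 40 mm in diameter, 44 mm long, about 0.15 kg. At the start it is wedged inside the cup on its axis, centre 55 mm above the plane of the mouth. Fallen out and standing on the block, its centre is 22 mm above the block's face (20 mm if it lies).
- sleeve_end (a point): Middle of the sleeve's lower end, at first 33 mm inside the mouth. Sprung pads in the cup hold the sleeve by friction; its weight or moving the cup does not free it. Each sharp stop of the mouth-down cup lets it slip, about 0.7 mm when the mouth strikes at 0.1 m/s, 2 to 8 mm at 0.2 to 0.3 m/s; after 11 to 14 mm in all it falls out. The number of raps needed differs from case to case.
- block_top (a point): Rapping block, fixed: grey block 124 x 124 mm with a black rubber face 112 x 112 mm; this point is the middle of the face, 25 mm above the worktop. A rim 6 mm wide stands 6 mm above the face along the four edges (own x and y run along the edges). z up.
- socket (a point): Mill base, fixed: white round housing 112 mm in diameter with an aluminium bayonet collar 90 mm outside on top. This point: on the collar's axis at its top, 54 mm above the worktop, z up. Two slots for the lugs, 60 degrees wide, open upward on own +x and -x. Between them two lips 5 mm thick overhang, inner radius 29.5 mm. A steel stub of 12 mm radius in the middle ends 4 mm above this point.
- seat_top (a point): Middle of the sprung seat in the collar, on which the cup's mouth lands; 8 mm below the collar's top when free, sinks 5 mm at most, pushing back with 3 N at first and 7.5 N at the bottom. Pressed 2 to 5 mm, the lugs clear the lips and the cup turns clockwise seen from above, to a stop at about 88 degrees; 65 or more locks it. Anticlockwise is blocked. Let go, the spring lifts the lugs against the lips.
- vial: Bystander: dark vial 42 mm in diameter, 87 mm high; origin at the middle of its foot.
- small_beaker: Bystander: clear beaker 54 mm in diameter, 70 mm high; origin at the middle of its foot.
- bench_timer: Bystander: flat white timer 66 x 62 x 19 mm; origin at the middle of its underside.
Things that resemble listed ones, but are neither listed nor needed, are in the scene too. Of the things that look like the part that bears socket, the larger one is meant.

How it is judged:
By the outcome, as a careful person would: the job done as asked, in the order asked, and still so for the second after the job is handed in, with the robot touching nothing.
It also fails if it takes over 58 s, if anything falls off the work surface, if the arm or the gripper's body presses on something with over 40 N, if the wrist force passes 120 N, or if a joint passes its speed limit or range.

ROBOT

A 6-joint arm with a two-finger parallel gripper is mounted at the origin on a cart in front of the work surface, level with it; the furniture and walls round the work are solid. World frame = base frame: x ahead of the robot, y to its left, z up, the work surface at z = 0. Lengths are in m, angles in rad, forces in N, time in s.
With the tool pointing down it reaches from about 0.3 to 0.875 m from the base axis. Payload 6.4 kg.
Tool frame: the origin (TCP) lies midway between the tips of the shut fingers; the grasp point (between the pads) lies ctrl.grip_point_offset behind it (ctrl.grip_point_offset is the distance from the TCP to the grasp point, in m); z points along the fingers, y is the direction in which the jaws open and shut (so a half turn about z gives the same grasp; the last joint's range is limited). The gripper opens to 85 mm and grips with 20 to 120 N. Pads are 22 mm wide; open, the fingers measure 114 mm over their backs; the gripper's body (76 mm by 85 mm) begins 54 mm behind the grasp point. The pads swing forward as they close: fully open they stand 13 mm farther back than shut.
Start: joints at [0.934, 0.181, 1.607, -0, 1.354, -0.206], TCP at [0.24, 0.522, 0.231] pointing down, gripper open.
Joint ranges: [-2.99, 2.99], [-0.89, 2.07], [0.3, 2.58], [-1.14, 4.28], [0, 2.63], [-3.12, 3.12]. Speed limits (rad/s): [2.57, 2.57, 3.01, 3.14, 3.14, 3.14].

INTERFACE

Orientations are given as a unit quaternion [w, x, y, z].
In Python, from bench import ctrl, viewer gives the robot as it stands.
- The arm moves only by the shell command python3 -m handwheel 'ROWS' [OPENING]. ROWS is JSON, a list of rows, each an object with "travel": the shift along the tool's x, y, z as a fraction of full scale, a list of three; "dr": the turn, a rotation vector about the tool's x, y, z as a fraction of full scale, a list of three. A call has 1 to 20 rows; each row shifts and turns the pose as measured when the row begins, along the tool's axes as they then stand; what a row does not reach is not made up. Full scale, the value 1, is 150 mm for a shift and 30 degrees for a turn. A row lasts 1/12 s, in which the tool goes at most 41.7 mm and 7.16 degrees, less where a joint would pass 70% of its speed; a pose out of reach is approached as far as the arm can. A call with a number of a shift or a turn outside -1 to 1 is refused whole. A call with a gripper value outside its range is refused whole. OPENING is the opening, from -1 (shut) to 1 (fully open), set as the call begins (- or left out, the last holds). The fingers move at their own pace and stop on an object; the grip force is fixed at half the most. Time passes only in rows, so rows that do not move let the fingers close. It gives the time, the measured TCP pose, the force and the opening at its end, in the units of the state.
- ctrl.get_obs(): the state, without advancing time (a new reading comes with each control period).
- viewer.camera(name): name is "scene" or "top" or "wrist"; returns the picture (400x640x3 uint8, red, green, blue); there is no depth.
- viewer.get_calibration(name): a dict with "camera_matrix" (3x3 intrinsics, pixels), "R" (3x3) and "t" (3): a world point X has camera coordinates R X + t. Camera axes: x right, y down, z forward; pixel columns grow to the right and rows downward; lengths in m; the calibration is good to about 2 mm. A picture is of the moment at which its call begins: read the wrist's pose just before it. get_calibration takes no time and is no camera call; for the wrist camera it gives the pose at the moment of the call.
- ctrl.hand_in(): hands the job in, once; it reports no verdict.
The state is a dict: "time_s": time; "q": joint angles; "dq": joint speeds; "joint_efforts": joint torques, N m; "eef_pos": TCP position; "eef_rot": TCP orientation; "wrist_force": force on the tool from outside, world axes, zero at the start; "torque": the same for the moment, N m; "opening": opening from 0.0 (shut) to 1.0 (fully open).
Only numpy, scipy, OpenCV 4.12 (cv2) and the standard library are available. Lean on these libraries where they do the work, as an engineer would, in place of code of your own. Each camera call takes 0.05 s, during which the arm holds its last target. There are 200 camera calls.

## Working session

There is one attempt and no reset: what is moved stays moved. The work goes in short steps, Python scripts to look and compute and a shell command to move; the robot and the scene stay as the last step left them, time stands still between calls to the robot, and variables do not carry over. Pictures are saved under pics/ and viewed, about 8 in all and at most 12, crops included, and the job is handed in when it is done.

```bash
mkdir -p pics; ls; python3 - <<'E'
from bench import ctrl, viewer
import cv2,numpy as np
for n in("scene","top"):
    im=viewer.camera(n); cv2.imwrite(f"pics/{n}0.png",im[:,:,::-1]); c=viewer.get_calibration(n); print(n,np.round(c["camera_matrix"],1).tolist(),np.round(c["R"],3).tolist(),np.round(c["t"],3).tolist())
o=ctrl.get_obs();print({k:np.round(v,3).tolist() for k,v in o.items()},ctrl.grip_point_offset)
E
```

```text
pics
scene [[407.5, 0.0, 316.6], [0.0, 407.5, 194.0], [0.0, 0.0, 1.0]] [[0.666, -0.746, -0.008], [-0.438, -0.381, -0.814], [0.605, 0.546, -0.58]] [-0.377, 0.303, 0.822]
top [[494.6, 0.0, 317.4], [0.0, 494.6, 204.6], [0.0, 0.0, 1.0]] [[0.018, -1.0, 0.002], [-0.998, -0.018, -0.059], [0.059, -0.001, -0.998]] [-0.005, 0.553, 1.449]
{'time_s': 0.1, 'q': [0.934, 0.181, 1.608, -0.0, 1.354, -0.206], 'dq': [-0.001, -0.002, -0.002, -0.002, -0.002, 0.0], 'joint_efforts': [-0.001, -44.588, -35.224, -0.0, 0.004, -0.0], 'eef_pos': [0.24, 0.522, 0.23], 'eef_rot': [-0.0, 0.214, 0.977, -0.001], 'wrist_force': [-0.069, 0.127, 0.912], 'torque': [0.049, 0.011, 0.009], 'opening': 0.998} 0.0187
```

View pics/top0.png

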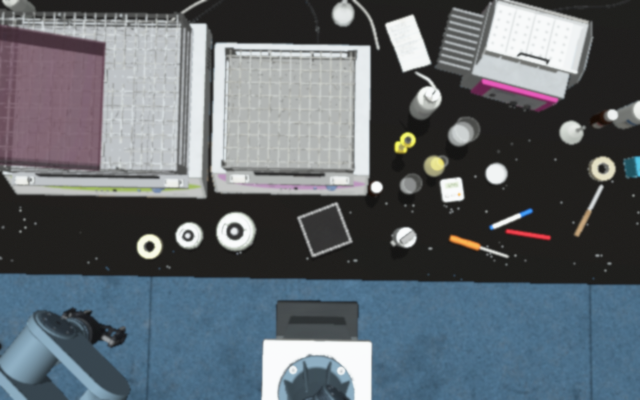

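View pics/scene0.png

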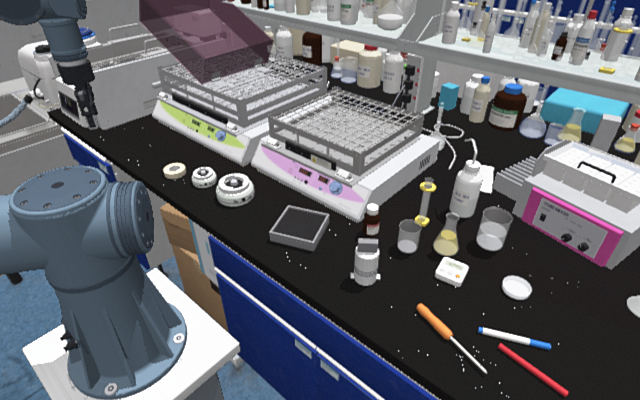

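The cup candidates are the aluminium cup with a bar grip (top 404,238; scene 367,262), the wash bottle (top 426,100), the clear beakers and the vial at (376,187). I choose the one at (404,238). Possible sockets are the large white housing (236,231), the small one (189,235) and the ring (150,246). I choose the large one. The block is at (325,229). I'll check these in one close crop.

```bash
cat > h.py <<'E'
import numpy as np,cv2
from bench import ctrl,viewer
from scipy.spatial.transform import Rotation as Rn
def cast(c,uv,z):
    K=np.array(c["camera_matrix"]);R=np.array(c["R"]);t=np.array(c["t"])
    C=-R.T@t; d=R.T@np.linalg.inv(K)@np.array([uv[0],uv[1],1.]); return C+d*(z-C[2])/d[2]
def proj(c,X):
    p=np.array(c["camera_matrix"])@(np.array(c["R"])@np.array(X)+np.array(c["t"]));return p[:2]/p[2]
def pose():
    o=ctrl.get_obs();q=o["eef_rot"];return np.array(o["eef_pos"]),Rn.from_quat([q[1],q[2],q[3],q[0]]),o
def want(X,yaw=None):
    "shift in tool axes/0.15 to TCP target X; turn about tool z (units of 30deg) so tool-y has world yaw (mod 180)"
    p,R,o=pose();s=R.inv().apply(np.array(X)-p)/.15
    r=None
    if yaw is not None:
        # target: tool z straight down, tool y at yaw (deg)
        best=None
        for k in(0,180):
            a=np.radians(yaw+k);y=np.array([np.cos(a),np.sin(a),0]);z=np.array([0,0,-1.]);x=np.cross(y,z)
            T=Rn.from_matrix(np.c_[x,y,z]);v=(R.inv()*T).as_rotvec()
            if best is None or np.linalg.norm(v)<np.linalg.norm(best):best=v
        r=np.round(np.degrees(best)/30,3)
    print("shift",np.round(s,3),"dr",r);return s,r
def stat():
    p,R,o=pose();print("t",round(o["time_s"],2),"p",p.round(4),"R",R.as_matrix().round(3).tolist(),"F",np.round(o["wrist_force"],1),"op",round(o["opening"],3),"q6",np.round(o["q"],2))
E
python3 - <<'E'
from h import *
t=cv2.imread("pics/top0.png");s=cv2.imread("pics/scene0.png")
z=lambda im,u,v,w,h,W,H:cv2.resize(im[v:v+h,u:u+w],(W,H),interpolation=cv2.INTER_CUBIC)
a=np.hstack([z(t,380,215,50,50,400,300*4//3)[:300],z(t,205,205,60,45,400,300)])
b=np.hstack([z(t,290,195,67,50,400,300),z(s,330,200,120,90,400,300)])
cv2.imwrite("pics/crop.png",np.vstack([a,b]))
c=viewer.get_calibration("top")
for n,uv,h in(("cup",(404,238),.115),("sock",(236,231),.054),("block",(325,229),.025),("vial",(376,187),.087),("beaker",(410,184),.05),("timer",(452,190),.019)):print(n,cast(c,uv,h).round(3))
E
```

```text
cup [ 0.459 -0.235  0.115]
sock [0.47  0.237 0.054]
block [ 0.481 -0.019  0.025]
vial [ 0.601 -0.16   0.087]
beaker [ 0.615 -0.263  0.05 ]
timer [ 0.603 -0.394  0.019]
```

View pics/crop.png

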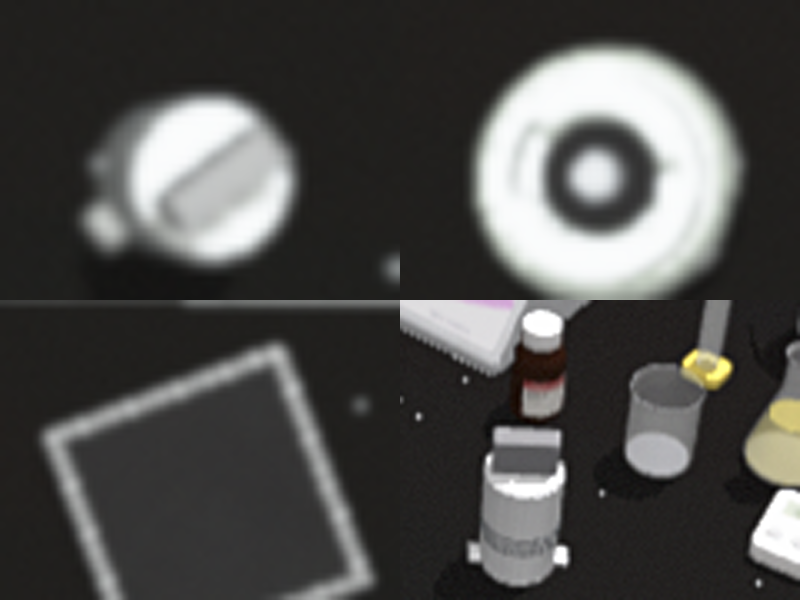

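The crop confirms the cup: aluminium, bar grip, two lugs at the mouth. The bar runs at about -52° yaw. The large white housing has a dark well and a central stub, and the block has its light rim. I'll go over the socket first for a close view on the way.

```bash
python3 - <<'E'
from h import *
p,R,o=pose();c=viewer.get_calibration("wrist")
Rc=np.array(c["R"]);C=-Rc.T@np.array(c["t"])
print("cam in tool",R.inv().apply(C-p).round(4),"axis",R.inv().apply(Rc[2]).round(3),"xaxis",R.inv().apply(Rc[0]).round(3),"f",np.round(c["camera_matrix"],1).tolist())
stat()
want([.43,.237,.30],38)
E
```

```text
cam in tool [ 0.0743 -0.0004 -0.1437] axis [-0.292 -0.     0.956] xaxis [-0.001  1.     0.   ] f [[277.0, 0.0, 314.4], [0.0, 277.0, 197.3], [0.0, 0.0, 1.0]]
t 0.1 p [0.2398 0.5221 0.2305] R [[-0.909, 0.418, -0.001], [0.418, 0.909, -0.001], [0.0, -0.002, -1.0]] F [-0.1  0.1  0.9] op 0.998 q6 [ 0.93  0.18  1.61 -0.    1.35 -0.21]
shift [-1.946 -1.198 -0.462] dr [-0.003  0.     0.911]
```

```bash
python3 - <<'E'
from h import *
want([.47,.237,.22])
E
```

```text
shift [-2.188 -1.086  0.071] dr None
```

```bash
python3 -m handwheel '[{"travel":[-0.22,-0.11,0.007],"dr":[0,0,0]},{"travel":[-0.22,-0.11,0.007],"dr":[0,0,0]},{"travel":[-0.22,-0.11,0.007],"dr":[0,0,0]},{"travel":[-0.22,-0.11,0.007],"dr":[0,0,0]},{"travel":[-0.22,-0.11,0.007],"dr":[0,0,0]},{"travel":[-0.22,-0.11,0.007],"dr":[0,0,0]},{"travel":[-0.22,-0.11,0.007],"dr":[0,0,0]},{"travel":[-0.22,-0.11,0.007],"dr":[0,0,0]},{"travel":[-0.22,-0.11,0.007],"dr":[0,0,0]},{"travel":[-0.22,-0.11,0.007],"dr":[0,0,0]},{"travel":[0,0,0],"dr":[0,0,0]}]' 1
python3 - <<'E'
from h import *
stat()
c=viewer.get_calibration("wrist");im=viewer.camera("wrist")[:,:,::-1].copy();cv2.imwrite("pics/w1.png",im)
import pickle;pickle.dump(c,open("w1.pkl","wb"));print(proj(c,[.47,.237,.054]).round())
E
```

```text
time_s: 1.02
eef_pos: [0.4765, 0.2228, 0.2148]
eef_rot: [-0.003, 0.209, 0.978, -0.003]
wrist_force: [-0.1, 0.5, -0.8]
opening: 1.001
t 1.02 p [0.4765 0.2228 0.2148] R [[-0.912, 0.409, -0.006], [0.409, 0.912, -0.004], [0.004, -0.006, -1.0]] F [-0.1  0.5 -0.8] op 1.001 q6 [ 0.21  0.09  1.74 -0.    1.32 -0.94]
[325. 172.]
```

View pics/w1.png

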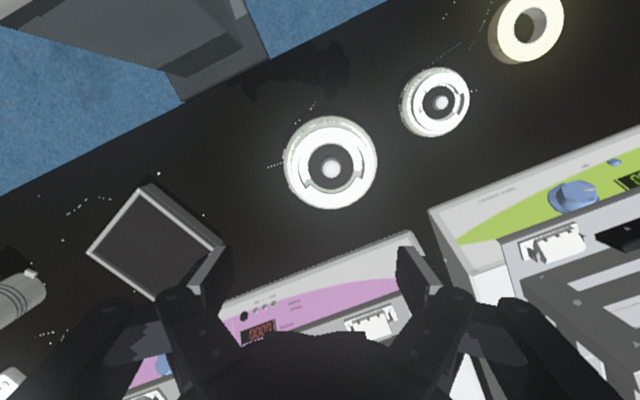

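The wrist view shows the large socket at (330,165), the decoy at (435,102) and the block at about (155,245). I'll enlarge the socket to read its slots and fit the block's corners.

```bash
python3 - <<'E'
from h import *
import pickle
c=pickle.load(open("w1.pkl","rb"));im=cv2.imread("pics/w1.png")
cr=im[112:218,272:392];cv2.imwrite("pics/w1c.png",cv2.resize(cr,None,fx=5,fy=5,interpolation=cv2.INTER_CUBIC))
g=cv2.cvtColor(im,cv2.COLOR_BGR2GRAY)
m=(g>110).astype(np.uint8);m2=np.zeros_like(m);m2[112:218,272:392]=m[112:218,272:392]
k=max(cv2.findContours(m2,0,2)[0],key=cv2.contourArea);e=cv2.fitEllipse(k);print("housing outer",e,cast(c,e[0],.045).round(4))
# dark well & stub
d=np.zeros_like(m);d[130:205,295:370]=(g[130:205,295:370]<110)
n,l,s,ce=cv2.connectedComponentsWithStats(d);i=1+np.argmax(s[1:,4]);print("dark",s[i],ce[i])
h=np.zeros_like(m);h[155:182,318:345]=g[155:182,318:345]>150
n,l,s,ce=cv2.connectedComponentsWithStats(h)
for i in range(1,n):print("bright",s[i],ce[i].round(1),cast(c,ce[i],.058).round(4))
E
```

```text
housing outer ((329.7341613769531, 162.316162109375), (92.53048706054688, 94.22591400146484), 62.96134948730469) [0.4639 0.2459 0.045 ]
dark [ 309  145   44   44 1223] [330.16271464 165.90188062]
bright [322 160  19  18 260] [331.  168.5] [0.4685 0.2448 0.058 ]
```

View pics/w1c.png

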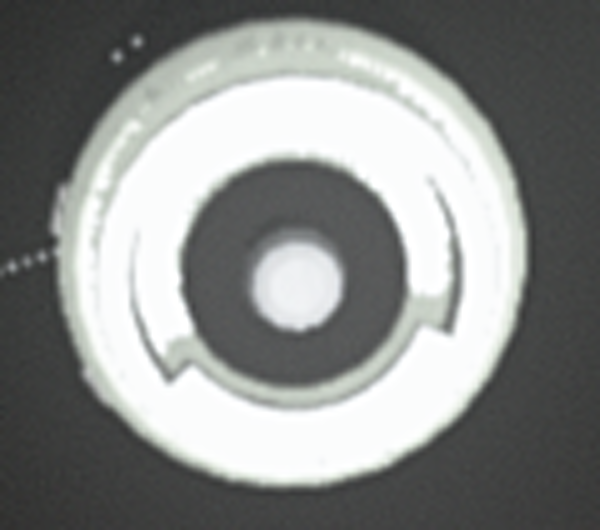

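```bash
python3 - <<'E'
from h import *
import pickle
c=pickle.load(open("w1.pkl","rb"));im=cv2.imread("pics/w1.png")
S=np.array([.4685,.2448])
for n,(x,y) in dict(R_lo=(450,334),R_mid=(463,265),R_hi=(432,180),L_lo=(168,382),L_mid=(131,290),L_hi=(137,235),Rlipin=(415,318),Llipin=(193,358)).items():
    X=cast(c,(272+x/5,112+y/5),.054)[:2]-S;print(n,(X*1000).round(1),"r",round(np.hypot(*X)*1000,1),"ang",round(np.degrees(np.arctan2(X[1],X[0])),1))
ct=viewer.get_calibration("top");t=cv2.imread("pics/top0.png",0)
print("stub top view",cast(ct,(234.2,231.7),.058).round(4))
# block corners: rim outer quads in both
for nm,I,cc,roi in(("w",cv2.imread("pics/w1.png",0),c,(75,175,160,250)),("t",t,ct,(285,195,362,262))):
    m=np.zeros_like(I);x0,y0,x1,y1=roi;m[y0:y1,x0:x1]=(I[y0:y1,x0:x1]>(85 if nm=="w" else 75))*255
    k=max(cv2.findContours(m,0,2)[0],key=cv2.contourArea);r=cv2.minAreaRect(k);q=cv2.boxPoints(r)
    W=np.array([cast(cc,p,.031)[:2] for p in q]);E=W-np.roll(W,1,0)
    print(nm,r,"center",W.mean(0).round(4),"sides",np.hypot(*E.T).round(3),"ang",np.degrees(np.arctan2(E[:,1],E[:,0])).round(1))
E
```

```text
R_lo [25.8 27. ] r 37.4 ang 46.3
R_mid [12.4 35.3] r 37.5 ang 70.7
R_hi [-7.8 36. ] r 36.8 ang 102.2
L_lo [ 10.  -35.6] r 37.0 ang -74.3
L_mid [-12.6 -34.2] r 36.5 ang -110.3
L_hi [-23.2 -27.8] r 36.2 ang -129.9
Rlipin [19.2 21.2] r 28.6 ang 47.8
Llipin [  7.2 -28.1] r 29.0 ang -75.5
stub top view [0.468  0.2418 0.058 ]
w ((124.59839630126953, 227.52195739746094), (31.238920211791992, 80.78471374511719), 39.143985748291016) center [ 0.4369 -0.0298] sides [0.039 0.119 0.036 0.122] ang [-162.8  111.5   21.1  -67.2]
t ((324.3767395019531, 229.1712188720703), (44.35859298706055, 44.35859298706055), 69.44395446777344) center [ 0.4803 -0.0172] sides [0.129 0.13  0.13  0.129] ang [  21.7  -68.4 -158.6  111.5]
```

```bash
python3 -m handwheel '[{"travel":[-0.15,-0.19,0],"dr":[0,0,0.23]},{"travel":[-0.15,-0.19,0],"dr":[0,0,0.23]},{"travel":[-0.15,-0.19,0],"dr":[0,0,0.23]},{"travel":[-0.15,-0.19,0],"dr":[0,0,0.23]}]' 1
python3 - <<'E'
from h import *
stat();want([.459,-.235,.22],38)
E
```

```text
time_s: 1.4
eef_pos: [0.4822, 0.085, 0.2132]
eef_rot: [-0.005, 0.439, 0.899, -0.002]
wrist_force: [-0.3, -0.7, 1.1]
opening: 0.993
t 1.4 p [0.4822 0.085  0.2132] R [[-0.615, 0.789, -0.011], [0.789, 0.615, 0.002], [0.008, -0.007, -1.0]] F [-0.3 -0.7  1.1] op 0.993 q6 [-0.07  0.01  1.83  0.    1.31 -0.73]
shift [-1.587 -1.434 -0.047] dr [-0.014 -0.015 -0.002]
```

```bash
python3 -m handwheel '[{"travel":[-0.175,-0.16,-0.005],"dr":[-0.014,-0.015,0]},{"travel":[-0.175,-0.16,-0.005],"dr":[0,0,0]},{"travel":[-0.175,-0.16,-0.005],"dr":[0,0,0]},{"travel":[-0.175,-0.16,-0.005],"dr":[0,0,0]},{"travel":[-0.175,-0.16,-0.005],"dr":[0,0,0]},{"travel":[-0.175,-0.16,-0.005],"dr":[0,0,0]},{"travel":[-0.175,-0.16,-0.005],"dr":[0,0,0]},{"travel":[-0.175,-0.16,-0.005],"dr":[0,0,0]},{"travel":[-0.1,-0.09,-0.005],"dr":[0,0,0]},{"travel":[0,0,0],"dr":[0,0,0]}]' 1
python3 - <<'E'
from h import *
import pickle
stat()
c=viewer.get_calibration("wrist");im=viewer.camera("wrist")[:,:,::-1].copy();cv2.imwrite("pics/w2.png",im);pickle.dump(c,open("w2.pkl","wb"))
u,v=proj(c,[.459,-.235,.115]).round().astype(int);print(u,v)
x0,y0=max(u-90,0),max(v-70,0);print(x0,y0)
cv2.imwrite("pics/w2c.png",cv2.resize(im[y0:y0+130,x0:x0+180],None,fx=4,fy=4,interpolation=cv2.INTER_CUBIC))
E
```

```text
time_s: 2.23
eef_pos: [0.4517, -0.225, 0.2179]
eef_rot: [-0.002, 0.439, 0.899, 0.001]
wrist_force: [-0.6, 0.3, 0.0]
opening: 0.997
t 2.23 p [ 0.4517 -0.225   0.2179] R [[-0.615, 0.789, -0.002], [0.789, 0.615, 0.003], [0.004, 0.0, -1.0]] F [-0.6  0.3  0. ] op 0.997 q6 [-0.7   0.04  1.79  0.    1.32 -1.36]
314 209
224 139
```

View pics/w2c.png

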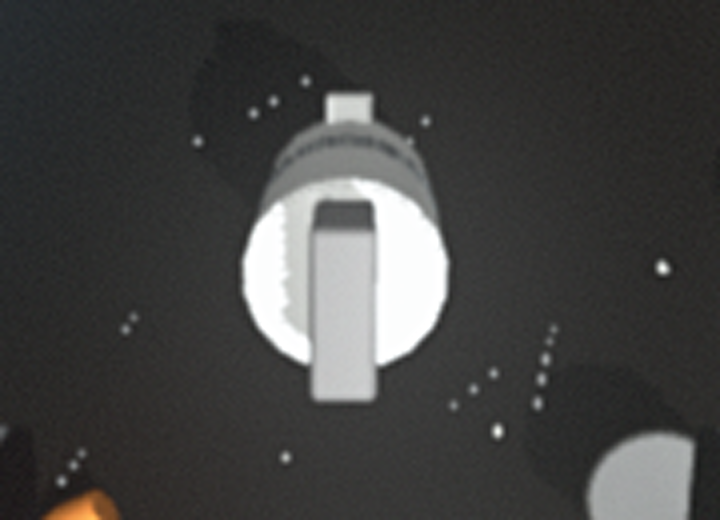

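The crop shows the cup's bar top with corners at about (311,231), (377,231), (378,402) and (311,402). It is almost aligned with the tool.

```bash
python3 - <<'E'
from h import *
import pickle
c=pickle.load(open("w2.pkl","rb"))
q=[(309,229),(378,229),(379,403),(309,403)]
W=np.array([cast(c,(224+x/4-.375,139+y/4-.375),.115)[:2] for x,y in q]);m=W.mean(0);e=W[0]-W[3]+W[1]-W[2];yaw=np.degrees(np.arctan2(e[1],e[0]))
print(m.round(4),yaw,[round(np.linalg.norm(W[i]-W[i-1])*1e3,1) for i in range(4)])
want([m[0],m[1],.14],yaw+90);want([m[0],m[1],.093],yaw+90)
E
```

```text
[ 0.4609 -0.2449] 127.72070518748878 [np.float64(44.2), np.float64(16.0), np.float64(44.2), np.float64(17.1)]
shift [-0.154 -0.041  0.516] dr [ 0.001 -0.01   0.008]
shift [-0.156 -0.041  0.83 ] dr [ 0.001 -0.01   0.008]
```

```bash
python3 -m handwheel '[{"travel":[-0.155,-0.04,0.1],"dr":[0,-0.01,0.008]},{"travel":[0,0,0.2],"dr":[0,0,0]},{"travel":[0,0,0.2],"dr":[0,0,0]},{"travel":[0,0,0],"dr":[0,0,0]}]' 1
python3 - <<'E'
from h import *
stat();want([.4609,-.2449,.093],37.7)
E
```

```text
time_s: 2.62
eef_pos: [0.4644, -0.2401, 0.1421]
eef_rot: [0.002, 0.439, 0.899, 0.001]
wrist_force: [0.7, 0.2, 0.4]
opening: 1.002
t 2.62 p [ 0.4644 -0.2401  0.1421] R [[-0.615, 0.789, 0.005], [0.789, 0.615, 0.0], [-0.003, 0.004, -1.0]] F [0.7 0.2 0.4] op 1.002 q6 [-0.71  0.16  1.82  0.    1.15 -1.37]
shift [-0.01  -0.039  0.327] dr [0.008 0.005 0.008]
```

```bash
python3 -m handwheel '[{"travel":[-0.01,-0.035,0.11],"dr":[0.008,0.005,0.008]},{"travel":[0,0,0.11],"dr":[0,0,0]},{"travel":[0,0,0.1],"dr":[0,0,0]},{"travel":[0,0,0],"dr":[0,0,0]}]' 1
python3 - <<'E'
from h import *
stat();want([.4609,-.2449,.093],37.7)
E
```

```text
time_s: 2.95
eef_pos: [0.463, -0.2371, 0.0951]
eef_rot: [-0.001, 0.438, 0.899, 0.001]
wrist_force: [-1.4, -0.2, 0.1]
opening: 1.001
t 2.95 p [ 0.463  -0.2371  0.0951] R [[-0.617, 0.787, -0.001], [0.787, 0.617, 0.003], [0.003, 0.001, -1.0]] F [-1.4 -0.2  0.1] op 1.001 q6 [-0.7   0.23  1.85  0.    1.06 -1.37]
shift [-0.032 -0.043  0.014] dr [ 0.002 -0.006  0.013]
```

```bash
python3 -m handwheel '[{"travel":[-0.035,-0.045,0.012],"dr":[0,-0.006,0.013]},{"travel":[0,0,0],"dr":[0,0,0]}]' 1
python3 - <<'E'
from h import *
stat();want([.4609,-.2449,.093],37.7)
E
```

```text
time_s: 3.12
eef_pos: [0.462, -0.2437, 0.0952]
eef_rot: [0.0, 0.439, 0.898, 0.001]
wrist_force: [-0.0, 0.3, -0.1]
opening: 1.002
t 3.12 p [ 0.462  -0.2437  0.0952] R [[-0.614, 0.789, 0.001], [0.789, 0.614, 0.001], [-0.0, 0.001, -1.0]] F [-0.   0.3 -0.1] op 1.002 q6 [-0.71  0.23  1.85  0.    1.06 -1.38]
shift [-0.002 -0.011  0.015] dr [0.003 0.    0.006]
```

```bash
python3 -m handwheel '[{"travel":[0,-0.012,0.015],"dr":[0,0,0]},{"travel":[0,0,0],"dr":[0,0,0]},{"travel":[0,0,0],"dr":[0,0,0]},{"travel":[0,0,0],"dr":[0,0,0]},{"travel":[0,0,0],"dr":[0,0,0]},{"travel":[0,0,0],"dr":[0,0,0]},{"travel":[0,0,0],"dr":[0,0,0]},{"travel":[0,0,0],"dr":[0,0,0]},{"travel":[0,0,0],"dr":[0,0,0]},{"travel":[0,0,0],"dr":[0,0,0]}]' -1
python3 - <<'E'
from h import *
stat();want([.4609,-.2449,.093],37.7)
E
```

```text
time_s: 3.95
eef_pos: [0.4631, -0.2468, 0.0983]
eef_rot: [0.004, 0.439, 0.898, -0.0]
wrist_force: [-0.0, 0.1, 0.7]
opening: 0.168
t 3.95 p [ 0.4631 -0.2468  0.0983] R [[-0.614, 0.789, 0.007], [0.789, 0.614, -0.004], [-0.008, 0.003, -1.0]] F [-0.   0.1  0.7] op 0.168 q6 [-0.72  0.23  1.85  0.    1.06 -1.38]
shift [ 0.019 -0.004  0.035] dr [0.006 0.015 0.006]
```

```bash
python3 -m handwheel '[{"travel":[0,0,0],"dr":[0,0,0]},{"travel":[0.018,0,0.035],"dr":[0,0.015,0]},{"travel":[0,0,0],"dr":[0,0,0]}]' -0.3
python3 - <<'E'
from h import *
stat();want([.4609,-.2449,.0925],37.7)
E
```

```text
time_s: 4.2
eef_pos: [0.4612, -0.2443, 0.0926]
eef_rot: [0.0, 0.439, 0.898, 0.002]
wrist_force: [0.1, 1.5, -0.9]
opening: 0.351
t 4.2 p [ 0.4612 -0.2443  0.0926] R [[-0.614, 0.789, 0.002], [0.789, 0.614, 0.003], [0.001, 0.003, -1.0]] F [ 0.1  1.5 -0.9] op 0.351 q6 [-0.72  0.24  1.85  0.    1.06 -1.38]
shift [-0.002 -0.004  0.001] dr [ 0.006 -0.001  0.006]
```

Perfect. I'll close with fewer rows.

```bash
python3 -m handwheel '[{"travel":[0,0,0.002],"dr":[0,0,0]},{"travel":[0,0,0],"dr":[0,0,0]},{"travel":[0,0,0],"dr":[0,0,0]},{"travel":[0,0,0],"dr":[0,0,0]}]' -1
python3 - <<'E'
from h import *
stat();want([.4803,-.0172,.18])
E
```

```text
time_s: 4.53
eef_pos: [0.4612, -0.2444, 0.092]
eef_rot: [0.0, 0.439, 0.898, 0.002]
wrist_force: [-0.3, -0.1, 0.0]
opening: 0.174
t 4.53 p [ 0.4612 -0.2444  0.092 ] R [[-0.614, 0.789, 0.002], [0.789, 0.614, 0.003], [0.001, 0.003, -1.0]] F [-0.3 -0.1  0. ] op 0.174 q6 [-0.72  0.24  1.85  0.    1.06 -1.38]
shift [ 1.118  1.032 -0.582] dr None
```

```bash
python3 -m handwheel '[{"travel":[0,0,-0.2],"dr":[0,0,0]},{"travel":[0,0,-0.2],"dr":[0,0,0]},{"travel":[0,0,-0.18],"dr":[0,0,0]},{"travel":[0.14,0.13,0],"dr":[0,0,0]},{"travel":[0.14,0.13,0],"dr":[0,0,0]},{"travel":[0.14,0.13,0],"dr":[0,0,0]},{"travel":[0.14,0.13,0],"dr":[0,0,0]},{"travel":[0.14,0.13,0],"dr":[0,0,0]},{"travel":[0.14,0.13,0],"dr":[0,0,0]},{"travel":[0.14,0.13,0],"dr":[0,0,0]},{"travel":[0.12,0.1,0],"dr":[0,0,0]},{"travel":[0,0,0],"dr":[0,0,0]}]' -1
python3 - <<'E'
from h import *
stat();want([.4803,-.0172,.15],37.7)
for n in("scene","top","wrist"):cv2.imwrite(f"pics/{n}1.png",viewer.camera(n)[:,:,::-1])
a=cv2.imread("pics/scene1.png")[120:300,220:420];b=cv2.imread("pics/wrist1.png")
cv2.imwrite("pics/m1.png",np.hstack([cv2.resize(a,(400,360)),cv2.resize(b[80:,120:520],(400,320))[:360] if 0 else cv2.resize(b[:,100:544],(400,360))]))
E
```

```text
time_s: 5.53
eef_pos: [0.4728, -0.0094, 0.1757]
eef_rot: [-0.009, 0.442, 0.897, 0.003]
wrist_force: [-0.3, 0.1, -4.6]
opening: 0.17
t 5.53 p [ 0.4728 -0.0094  0.1757] R [[-0.608, 0.794, -0.014], [0.794, 0.608, 0.014], [0.019, -0.002, -1.0]] F [-0.3  0.1 -4.6] op 0.17 q6 [-0.28  0.02  1.9   0.01  1.24 -0.94]
shift [-0.075  0.009  0.17 ] dr [-0.004 -0.037 -0.008]
```

View pics/m1.png

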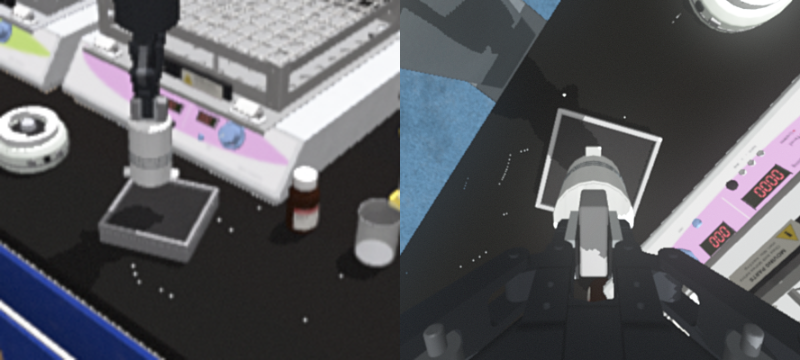

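The cup is held and centred over the block, with a slight tilt to correct.

```bash
python3 -m handwheel '[{"travel":[-0.075,0.009,0],"dr":[-0.004,-0.037,-0.008]},{"travel":[0,0,0],"dr":[0,0,0]}]' -1
python3 -m handwheel '[{"travel":[0,0,0.14],"dr":[0,0,0]},{"travel":[0,0,0.14],"dr":[0,0,0]},{"travel":[0,0,0.14],"dr":[0,0,0]}]' -1
python3 - <<'E'
from h import *
stat();want([.4803,-.0172,.15],37.7)
E
```

```text
time_s: 5.85
eef_pos: [0.482, -0.0239, 0.1755]
eef_rot: [0.002, 0.442, 0.897, -0.002]
wrist_force: [0.1, 0.1, -4.0]
opening: 0.177
time_s: 6.1
eef_pos: [0.488, -0.03, 0.1164]
eef_rot: [0.009, 0.444, 0.896, -0.001]
wrist_force: [1.4, -11.5, 70.7]
opening: 0.176
t 6.1 p [ 0.488  -0.03    0.1164] R [[-0.605, 0.796, 0.015], [0.796, 0.606, -0.011], [-0.017, 0.005, -1.0]] F [  1.4 -11.5  70.7] op 0.176 q6 [-0.3   0.12  1.93 -0.01  1.07 -0.95]
shift [ 0.095  0.012 -0.226] dr [ 0.01   0.033 -0.015]
```

```bash
python3 -m handwheel '[{"travel":[0.01,0,-0.13],"dr":[0.01,0.033,-0.015]},{"travel":[0.04,0,-0.13],"dr":[0,0,0]},{"travel":[0.04,0,-0.13],"dr":[0,0,0]},{"travel":[0,0,0],"dr":[0,0,0]}]' -1
cat > chk.py <<'E'
from h import *
stat();want([.4803,-.0172,.175],37.7)
c=viewer.get_calibration("scene");im=viewer.camera("scene")[:,:,::-1];cv2.imwrite("pics/chk.png",im)
o=cv2.imread("pics/scene0.png",0).astype(int);g=cv2.cvtColor(im.copy(),cv2.COLOR_BGR2GRAY)
a=proj(c,[.4803,-.0172,.03]).astype(int);r=g[a[1]-22:a[1]+6,a[0]-12:a[0]+13]
print("roi",a,"bright",(r>90).sum(),"of",r.size,"med",np.median(r),r.max(1).tolist())
E
python3 chk.py
```

```text
time_s: 6.43
eef_pos: [0.4794, -0.0248, 0.1729]
eef_rot: [-0.002, 0.444, 0.896, -0.001]
wrist_force: [1.0, 0.4, -2.0]
opening: 0.174
t 6.43 p [ 0.4794 -0.0248  0.1729] R [[-0.605, 0.796, -0.005], [0.796, 0.605, 0.0], [0.003, -0.004, -1.0]] F [ 1.   0.4 -2. ] op 0.174 q6 [-0.3   0.03  1.89 -0.    1.22 -0.95]
shift [ 0.037  0.035 -0.014] dr [-0.007 -0.006 -0.016]
roi [299 221] bright 515 of 700 med 125.0 [164, 150, 140, 140, 151, 153, 196, 206, 203, 184, 178, 164, 183, 183, 165, 166, 160, 165, 153, 135, 129, 119, 121, 131, 130, 130, 129, 115]
```

```bash
python3 - <<'E'
from h import *
im=cv2.imread("pics/chk.png");cv2.imwrite("pics/chkc.png",cv2.resize(im[130:260,230:380],None,fx=4,fy=4,interpolation=cv2.INTER_CUBIC))
E
```

```text
(no output)
```

View pics/chkc.png

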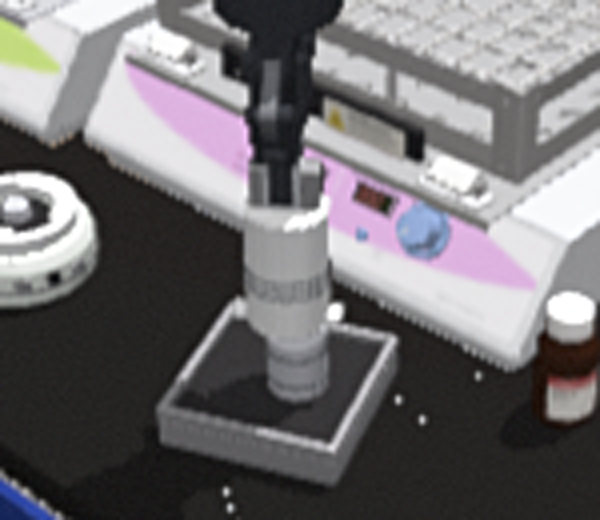

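The sleeve shows below the mouth and the measured weight dropped by about 2 N, so it seems to be standing on the block. I'll lift further and check for a gap.

```bash
python3 -m handwheel '[{"travel":[0,0,-0.14],"dr":[0,0,0]},{"travel":[0,0,-0.14],"dr":[0,0,0]},{"travel":[0,0,-0.14],"dr":[0,0,0]},{"travel":[0,0,0],"dr":[0,0,0]}]' -1
python3 - <<'E'
from h import *
stat();c=viewer.get_calibration("scene");im=viewer.camera("scene")[:,:,::-1].copy();cv2.imwrite("pics/chk2.png",im)
cw=viewer.get_calibration("wrist");w=viewer.camera("wrist")[:,:,::-1].copy();cv2.imwrite("pics/w3.png",w)
print("sleeve base",cast(c,(304,226),.025).round(3))
cv2.imwrite("pics/chk2c.png",np.hstack([cv2.resize(im[100:250,230:380],(400,400),interpolation=cv2.INTER_CUBIC),cv2.resize(w[0:400,120:520],(400,400))]))
E
```

```text
time_s: 6.82
eef_pos: [0.4781, -0.0282, 0.2312]
eef_rot: [-0.005, 0.447, 0.895, -0.002]
wrist_force: [1.8, -0.8, -1.3]
opening: 0.174
t 6.82 p [ 0.4781 -0.0282  0.2312] R [[-0.601, 0.799, -0.011], [0.799, 0.601, 0.001], [0.007, -0.009, -1.0]] F [ 1.8 -0.8 -1.3] op 0.174 q6 [-0.31 -0.03  1.83 -0.    1.35 -0.95]
sleeve base [ 0.48  -0.033  0.025]
```

View pics/chk2c.png

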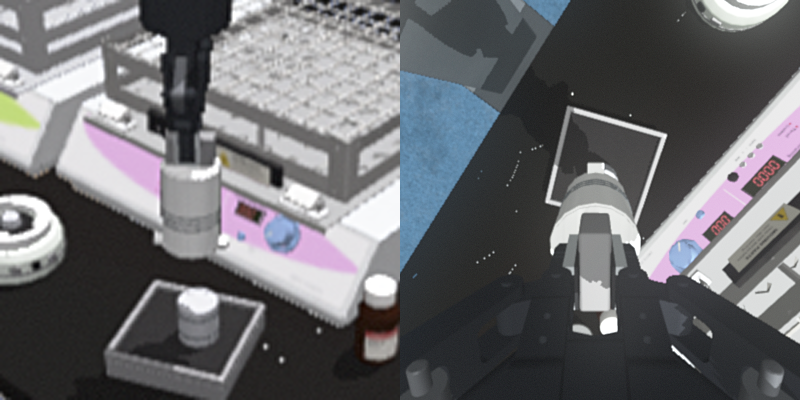

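The sleeve stands on the block at about (0.480,-0.033), and the cup is empty and still upright in the fingers. Next I turn to the insertion yaw and re-measure the socket from a viewing spot beside it.

```bash
python3 -m handwheel '[{"travel":[0.15,0,0],"dr":[0,0,0.215]},{"travel":[0.15,0,0],"dr":[0,0,0.215]},{"travel":[0.15,0,0],"dr":[0,0,0.215]},{"travel":[0.15,0.01,0],"dr":[0,0,0.215]},{"travel":[0.15,0.01,0],"dr":[0,0,0.215]},{"travel":[0.15,0.01,0],"dr":[0,0,0.215]},{"travel":[0.15,0.01,0],"dr":[0,0,0.215]},{"travel":[0.15,0.01,0],"dr":[0,0,0.215]},{"travel":[0,0,0],"dr":[0,0,0]}]' -1
python3 - <<'E'
from h import *
stat();want([.447,.158,.231],-14)
E
```

```text
time_s: 7.67
eef_pos: [0.4325, 0.145, 0.2074]
eef_rot: [-0.015, 0.808, 0.589, -0.016]
wrist_force: [0.0, 0.1, -1.8]
opening: 0.173
t 7.67 p [0.4325 0.145  0.2074] R [[0.306, 0.951, -0.043], [0.952, -0.306, 0.004], [-0.009, -0.043, -0.999]] F [ 0.   0.1 -1.8] op 0.173 q6 [ 0.06 -0.04  1.89  0.01  1.33  0.37]
shift [ 0.111  0.058 -0.161] dr [-0.082  0.015 -0.127]
```

```bash
python3 -m handwheel '[{"travel":[0.06,0.03,-0.08],"dr":[-0.082,0.015,-0.127]},{"travel":[0.04,0.03,-0.08],"dr":[0,0,0]},{"travel":[0,0,0],"dr":[0,0,0]}]' -1
python3 - <<'E'
from h import *
import pickle
stat();want([.447,.158,.231],-14)
c=viewer.get_calibration("wrist");im=viewer.camera("wrist")[:,:,::-1].copy();cv2.imwrite("pics/w4.png",im);pickle.dump(c,open("w4.pkl","wb"))
u,v=proj(c,[.4685,.2448,.058]);print(u,v);u,v=int(u),int(v)
g=cv2.cvtColor(im,cv2.COLOR_BGR2GRAY)
h=(g[v-16:v+17,u-16:u+17]>150).astype(np.uint8)
n,l,s,ce=cv2.connectedComponentsWithStats(h)
for i in range(1,n):
  if s[i,4]>30:print(s[i],(ce[i]+[u-16,v-16]).round(1),cast(c,ce[i]+[u-16,v-16],.058).round(4))
cv2.imwrite("pics/w4c.png",cv2.resize(im[max(v-70,0):v+130,u-100:u+100],(600,600),interpolation=cv2.INTER_CUBIC) if v>=70 else cv2.resize(im[0:200,u-100:u+100],(600,600),interpolation=cv2.INTER_CUBIC))
E
```

```text
time_s: 7.92
eef_pos: [0.4425, 0.157, 0.2236]
eef_rot: [-0.003, 0.785, 0.619, -0.005]
wrist_force: [1.0, 0.6, -2.2]
opening: 0.169
t 7.92 p [0.4425 0.157  0.2236] R [[0.233, 0.972, -0.011], [0.972, -0.233, -0.002], [-0.004, -0.01, -1.0]] F [ 1.   0.6 -2.2] op 0.169 q6 [ 0.09 -0.05  1.86 -0.    1.33  0.32]
shift [ 0.013  0.027 -0.049] dr [-0.019  0.009  0.017]
320.48716439622405 94.69147857367584
[  8   7  19  20 311] [321.1  94.5] [0.4691 0.2448 0.058 ]
```

View pics/w4c.png

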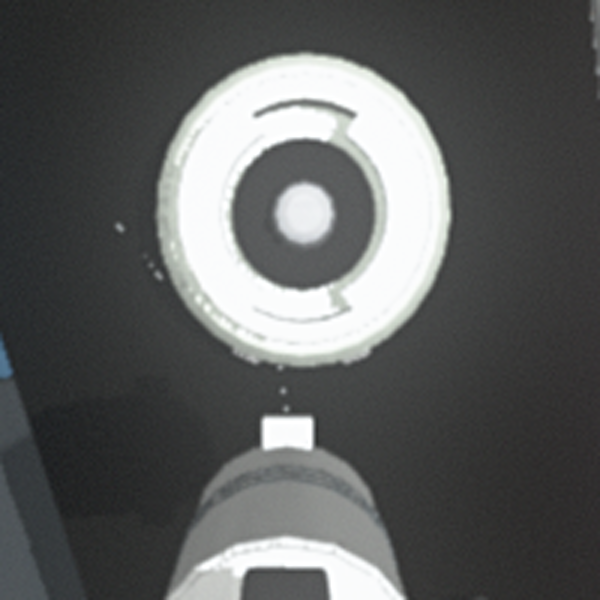

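```bash
python3 - <<'E'
from h import *
import pickle
c=pickle.load(open("w4.pkl","rb"));p,R,o=pose()
for x in(262,314):
    for z in(.1316,):print(x,(R.inv().apply(cast(c,(220+x/3-.33,24+417/3-.33),z)-p)*1e3).round(1))
want([.4689,.2448,.165],-14)
E
```

```text
262 [33.9 -5.1 90.5]
314 [33.9  9.8 90.3]
shift [0.617 0.047 0.377] dr [-0.024  0.01   0.017]
```

```bash
python3 -m handwheel '[{"travel":[0.2,0.015,0],"dr":[-0.024,0.01,0.017]},{"travel":[0.2,0.015,0],"dr":[0,0,0]},{"travel":[0.2,0.015,0.15],"dr":[0,0,0]},{"travel":[0,0,0.1],"dr":[0,0,0]},{"travel":[0,0,0],"dr":[0,0,0]}]' -1
python3 - <<'E'
from h import *
stat();want([.4681,.2455,.165],-14)
E
```

```text
time_s: 8.38
eef_pos: [0.4676, 0.24, 0.1749]
eef_rot: [-0.001, 0.789, 0.614, -0.005]
wrist_force: [-2.1, -1.8, -2.9]
opening: 0.175
t 8.38 p [0.4676 0.24   0.1749] R [[0.245, 0.969, -0.008], [0.969, -0.245, -0.004], [-0.006, -0.007, -1.0]] F [-2.1 -1.8 -2.9] op 0.175 q6 [ 0.25  0.14  1.78 -0.    1.24  0.5 ]
shift [ 0.037 -0.005  0.066] dr [-0.014  0.012 -0.007]
```

```bash
python3 -m handwheel '[{"travel":[0.037,-0.005,0.04],"dr":[-0.014,0.012,-0.007]},{"travel":[0,0,0],"dr":[0,0,0]}]' -1
python3 - <<'E'
from h import *
stat();want([.4681,.2455,.165],-14);want([.4681,.2455,.139],-14)
E
```

```text
time_s: 8.55
eef_pos: [0.4663, 0.2441, 0.1655]
eef_rot: [-0.001, 0.788, 0.616, -0.002]
wrist_force: [-0.9, -0.1, -4.0]
opening: 0.177
t 8.55 p [0.4663 0.2441 0.1655] R [[0.242, 0.97, -0.005], [0.97, -0.242, -0.001], [-0.002, -0.004, -1.0]] F [-0.9 -0.1 -4. ] op 0.177 q6 [0.26 0.15 1.79 0.   1.21 0.5 ]
shift [0.012 0.009 0.003] dr [-0.008  0.005  0.   ]
shift [0.012 0.01  0.176] dr [-0.008  0.005  0.   ]
```

```bash
python3 -m handwheel '[{"travel":[0.012,0.01,0.05],"dr":[-0.008,0.005,0]},{"travel":[0,0,0.04],"dr":[0,0,0]},{"travel":[0,0,0],"dr":[0,0,0]}]' -1
python3 - <<'E'
from h import *
stat();want([.4681,.2455,.139],-14)
E
```

```text
time_s: 8.8
eef_pos: [0.4684, 0.2438, 0.1514]
eef_rot: [0.0, 0.789, 0.615, 0.001]
wrist_force: [0.1, -0.7, -2.8]
opening: 0.174
t 8.8 p [0.4684 0.2438 0.1514] R [[0.244, 0.97, 0.001], [0.97, -0.244, 0.0], [0.0, 0.001, -1.0]] F [ 0.1 -0.7 -2.8] op 0.174 q6 [ 0.26  0.16  1.8  -0.    1.18  0.5 ]
shift [ 0.01  -0.005  0.083] dr [ 0.002 -0.001 -0.003]
```

```bash
python3 -m handwheel '[{"travel":[0.01,-0.003,0.03],"dr":[0,0,0]},{"travel":[0,0,0.03],"dr":[0,0,0]},{"travel":[0,0,0.02],"dr":[0,0,0]}]' -1
python3 - <<'E'
from h import *
stat();want([.4681,.2455,.136],-14)
E
```

```text
time_s: 9.05
eef_pos: [0.4696, 0.2449, 0.1401]
eef_rot: [0.001, 0.789, 0.614, 0.002]
wrist_force: [-0.4, 0.6, -2.0]
opening: 0.175
t 9.05 p [0.4696 0.2449 0.1401] R [[0.245, 0.97, 0.004], [0.97, -0.245, 0.001], [0.002, 0.004, -1.0]] F [-0.4  0.6 -2. ] op 0.175 q6 [ 0.26  0.18  1.81 -0.    1.15  0.5 ]
shift [ 0.001 -0.011  0.027] dr [ 0.008 -0.004 -0.006]
```

The mouth is about 6 mm below the collar top with no contact force, so the lugs are in the slots. Now I press.

```bash
python3 -m handwheel '[{"travel":[0,-0.008,0.02],"dr":[0.008,-0.004,0]},{"travel":[0,0,0.02],"dr":[0,0,0]},{"travel":[0,0,0],"dr":[0,0,0]}]' -1
python3 - <<'E'
from h import *
stat();want([.4681,.2455,.135],-14)
E
```

```text
time_s: 9.3
eef_pos: [0.4687, 0.2453, 0.134]
eef_rot: [0.0, 0.789, 0.614, 0.0]
wrist_force: [-1.1, 0.4, 2.1]
opening: 0.169
t 9.3 p [0.4687 0.2453 0.134 ] R [[0.245, 0.97, 0.0], [0.97, -0.245, 0.0], [0.0, 0.0, -1.0]] F [-1.1  0.4  2.1] op 0.169 q6 [0.26 0.19 1.81 0.   1.14 0.51]
shift [ 0.    -0.004 -0.007] dr [ 0.    -0.    -0.006]
```

```bash
python3 -m handwheel '[{"travel":[0,0,0.005],"dr":[0,0,0.1]},{"travel":[0,0,0.002],"dr":[0,0,0.13]},{"travel":[0,0,0],"dr":[0,0,0.13]},{"travel":[0,0,0],"dr":[0,0,0.13]}]' -1
python3 - <<'E'
from h import *
stat();want([.4685,.2453,.1335],-28)
E
```

```text
time_s: 9.63
eef_pos: [0.47, 0.2452, 0.1349]
eef_rot: [0.001, 0.863, 0.505, 0.001]
wrist_force: [1.3, 0.1, -7.2]
opening: 0.172
t 9.63 p [0.47   0.2452 0.1349] R [[0.49, 0.872, 0.003], [0.872, -0.49, -0.001], [0.001, 0.003, -1.0]] F [ 1.3  0.1 -7.2] op 0.172 q6 [ 0.26  0.19  1.81 -0.    1.14  0.77]
shift [-0.004 -0.009  0.01 ] dr [ 0.005 -0.001 -0.044]
```

```bash
python3 -m handwheel '[{"travel":[-0.004,-0.008,0.014],"dr":[0,0,0]},{"travel":[0,0,0.004],"dr":[0,0,0.13]},{"travel":[0,0,0.004],"dr":[0,0,0.13]},{"travel":[0,0,0.004],"dr":[0,0,0.13]},{"travel":[0,0,0.004],"dr":[0,0,0.13]}]' -1
python3 - <<'E'
from h import *
stat();want([.4685,.2453,.1335],-45)
E
```

```text
time_s: 10.05
eef_pos: [0.4701, 0.245, 0.133]
eef_rot: [0.002, 0.924, 0.382, 0.003]
wrist_force: [-1.7, -1.2, 2.7]
opening: 0.175
t 10.05 p [0.4701 0.245  0.133 ] R [[0.707, 0.707, 0.007], [0.707, -0.707, -0.002], [0.003, 0.006, -1.0]] F [-1.7 -1.2  2.7] op 0.175 q6 [ 0.26  0.19  1.81 -0.    1.14  1.05]
shift [-0.006 -0.009 -0.003] dr [ 0.012 -0.006 -0.001]
```

```bash
python3 -m handwheel '[{"travel":[-0.005,-0.008,0.002],"dr":[0.01,-0.006,0.13]},{"travel":[0,0,0.003],"dr":[0,0,0.14]},{"travel":[0,0,0.003],"dr":[0,0,0.14]},{"travel":[0,0,0.003],"dr":[0,0,0.14]},{"travel":[0,0,0.003],"dr":[0,0,0.14]}]' -1
python3 - <<'E'
from h import *
stat();want([.4685,.2453,.1335],-65);print(pose()[2]["torque"])
E
```

```text
time_s: 10.47
eef_pos: [0.4703, 0.2449, 0.1336]
eef_rot: [0.001, 0.978, 0.208, 0.002]
wrist_force: [-1.6, -1.2, 2.4]
opening: 0.171
t 10.47 p [0.4703 0.2449 0.1336] R [[0.914, 0.407, 0.005], [0.407, -0.914, -0.002], [0.003, 0.004, -1.0]] F [-1.6 -1.2  2.4] op 0.171 q6 [ 0.26  0.19  1.81 -0.    1.14  1.41]
shift [-0.01  -0.007  0.001] dr [ 0.007 -0.007 -0.033]
[-0.26764405  0.42516854  0.09197955]
```

```bash
python3 -m handwheel '[{"travel":[-0.006,-0.004,0.004],"dr":[0.007,-0.006,0.14]},{"travel":[0,0,0.003],"dr":[0,0,0.14]},{"travel":[0,0,0.003],"dr":[0,0,0.14]},{"travel":[0,0,0.003],"dr":[0,0,0.14]},{"travel":[0,0,0.003],"dr":[0,0,0.14]}]' -1
python3 - <<'E'
from h import *
stat();want([.4685,.2453,.1335],-97);print(pose()[2]["torque"])
E
```

```text
time_s: 10.88
eef_pos: [0.4703, 0.2445, 0.1336]
eef_rot: [0.001, 1.0, 0.023, 0.002]
wrist_force: [-1.1, -0.6, 2.8]
opening: 0.175
t 10.88 p [0.4703 0.2445 0.1336] R [[0.999, 0.047, 0.003], [0.047, -0.999, -0.001], [0.003, 0.001, -1.0]] F [-1.1 -0.6  2.8] op 0.175 q6 [ 0.26  0.19  1.81 -0.    1.14  1.78]
shift [-0.012 -0.006  0.001] dr [ 0.002 -0.007  0.323]
[-0.31368011  0.42208764  0.0478621 ]
```

```bash
python3 -m handwheel '[{"travel":[-0.006,-0.003,0.003],"dr":[0,-0.006,0.12]},{"travel":[0,0,0.003],"dr":[0,0,0.12]},{"travel":[0,0,0.003],"dr":[0,0,0.12]},{"travel":[0,0,0.003],"dr":[0,0,0.1]}]' -1
python3 - <<'E'
from h import *
stat();want([.4685,.2453,.1335],-102);print(pose()[2]["torque"])
E
```

```text
time_s: 11.22
eef_pos: [0.47, 0.2445, 0.1335]
eef_rot: [0.001, 0.995, -0.098, 0.001]
wrist_force: [-1.7, -1.5, 3.5]
opening: 0.172
t 11.22 p [0.47   0.2445 0.1335] R [[0.981, -0.196, 0.002], [-0.196, -0.981, -0.003], [0.002, 0.002, -1.0]] F [-1.7 -1.5  3.5] op 0.172 q6 [ 0.26  0.19  1.81 -0.    1.14  2.03]
shift [-0.011 -0.003  0.   ] dr [ 0.004 -0.005  0.024]
[-0.21691183  0.52528956  0.0653415 ]
```

```bash
python3 -m handwheel '[{"travel":[0,0,0],"dr":[0,0,0]},{"travel":[0,0,0],"dr":[0,0,0]},{"travel":[0,0,0],"dr":[0,0,0]},{"travel":[0,0,0],"dr":[0,0,0]},{"travel":[0,0,-0.05],"dr":[0,0,0]},{"travel":[0,0,-0.15],"dr":[0,0,0]},{"travel":[0,0,-0.2],"dr":[0,0,0]},{"travel":[0,0,-0.2],"dr":[0,0,0]},{"travel":[0,0,-0.1],"dr":[0,0,0]},{"travel":[0,0,0],"dr":[0,0,0]}]' 1
python3 - <<'E'
from h import *
stat();c=viewer.get_calibration("wrist");w=viewer.camera("wrist")[:,:,::-1].copy();s=viewer.camera("scene")[:,:,::-1].copy();t=viewer.camera("top")[:,:,::-1].copy()
for n,i in(("w5",w),("s5",s),("t5",t)):cv2.imwrite(f"pics/{n}.png",i)
import pickle;pickle.dump(c,open("w5.pkl","wb"))
u,v=proj(c,[.4691,.2448,.1]).astype(int);x0,y0=u-75,max(v-100,0);print(x0,y0)
cv2.imwrite("pics/f5.png",np.hstack([cv2.resize(w[y0:y0+200,x0:x0+150],(450,600),interpolation=cv2.INTER_CUBIC),np.vstack([cv2.resize(s[130:300,190:390],(350,300)),cv2.resize(t[170:260,200:500],(350,300))])]))
E
```

```text
time_s: 12.05
eef_pos: [0.4691, 0.245, 0.2441]
eef_rot: [0.001, 0.996, -0.092, 0.001]
wrist_force: [0.5, 0.7, 0.3]
opening: 0.996
t 12.05 p [0.4691 0.245  0.2441] R [[0.983, -0.182, 0.001], [-0.182, -0.983, -0.002], [0.002, 0.002, -1.0]] F [0.5 0.7 0.3] op 0.996 q6 [ 0.26  0.07  1.71 -0.    1.37  2.01]
238 85
```

View pics/f5.png

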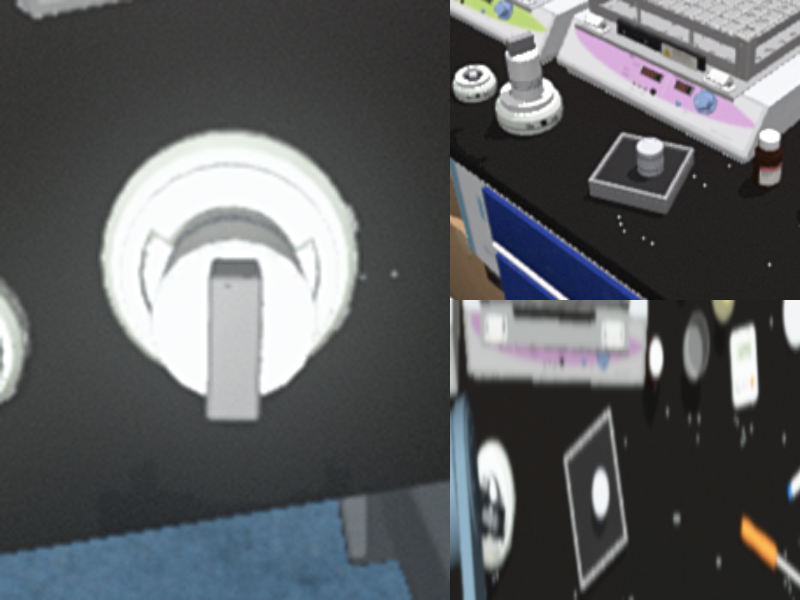

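```bash
python3 - <<'E'
from h import *
import pickle
c=pickle.load(open("w5.pkl","rb"))
W=np.array([cast(c,(238+x/3,85+y/3),.159)[:2] for x,y in((210,276),(262,276),(260,420),(206,420))]);e=W[0]-W[3]+W[1]-W[2]
print("bar",W.mean(0).round(4),np.degrees(np.arctan2(e[1],e[0])),[round(np.linalg.norm(W[i]-W[i-1])*1e3,1) for i in range(4)])
# bystanders: top & scene difference vs start
for a,b,pts in(("top0","t5",((376,187),(410,184),(452,190))),("scene0","s5",((372,222),(408,236),(452,270)))):
    A=cv2.imread(f"pics/{a}.png",0);B=cv2.imread(f"pics/{b}.png",0)
    print([float(cv2.absdiff(A,B)[v-14:v+15,u-14:u+15].mean().round(1)) for u,v in pts])
stat()
E
```

```text
bar [0.4696 0.2428] -11.624871826616813 [np.float64(43.7), np.float64(14.6), np.float64(43.6), np.float64(16.0)]
[1.4, 1.5, 1.6]
[3.1, 3.8, 2.5]
t 12.2 p [0.467  0.2443 0.2394] R [[0.983, -0.183, -0.006], [-0.183, -0.983, -0.004], [-0.005, 0.005, -1.0]] F [-0.4 -0.1 -0.8] op 1.001 q6 [ 0.26  0.07  1.71 -0.    1.36  2.01]
```

The bar is at -11.6° against the slots at about 76°, a turn of about 88°, so the cup is locked and upright. The sleeve is on the block and the bystanders are unchanged.

```bash
python3 -c "
from bench import ctrl
print(ctrl.hand_in())"
```

```text
the job is handed in; nothing more can be done
None
```

The job is done and handed in at about 12 s of robot time. One rap was enough: the sleeve dropped out on the first, at about 0.25 m/s commanded, with 71 N on the wrist at the end of the stroke. I then put the empty cup on the larger mill base, pressed it down, turned it clockwise and released it.

**Last checks:**
- **Sleeve:** it is standing on the block's face, inside the rim.
- **Cup:** the bar sits at -11.6° against slots measured at about 76°, a turn of about 88°. It stands over the base, with the bar middle about 2 mm from the measured socket axis, within the cameras' accuracy. The lugs are out of the slots and under the lips.
- **Vial, beaker and timer:** they look the same in the top and scene images before and after. The scene-view differences were slightly larger (2.5 to 3.8 grey levels), but I saw no displacement.
- **Arm:** the gripper is open and clear, about 85 mm above the cup's bar.

**Not clean:**
- The first closing of the fingers drifted up a few millimetres, so I regripped before lifting.
- Early in the turn the wrist briefly showed 7 N downward, probably the lugs touching the lips. I pressed about 2 mm deeper and the rest of the turn went smoothly.

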